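Raise a stack of spacer plates to the height gauge

TASK

Lay both steel spacer plates squarely on the sliding wedge of the jack, one on the other and lengthwise with it. Then push the wedge up its ramp until the top plate lifts the gauge foot and the gauge pointer stands at the long mark on its scale; never ram the foot up to its stop, and leave the things standing around where they are.

Things in the scene. Friction and masses are not known exactly. Their poses are not given: they have to be found in the camera images.
- jack_base: Fixed jack: dark steel foot plate 270 x 78 x 10 mm, long along its x, with a ramp and two guide rails. Origin: centre of its underside; +x is uphill. The ramp rises 1 in 4, from 12 mm above the origin at x = -130 mm to 77 mm at x = +130. The rails stand 6 mm above the ramp at |y| = 27 to 33 mm (channel 54 mm wide)
- gauge_spot (a point): Point of the jack at its x = 52, y = 0, z = 10 mm, straight below the gauge's round foot (20 mm across). The gauge head (22 mm barrel) reaches 56 mm above the foot's underside, on a post 185 mm high at the jack's x = 52, y = 85 mm. Its height differs each time: the resting foot's underside is 99 to 112 mm above the jack's origin, not measured: feel or look for it
- wedge: Loose aluminium wedge in the channel, 165 x 50 mm, 0.2 kg: level top, underside tapered to fit the ramp, white plastic push pad on its thick end. Origin: centre of its top; long along x, thin end uphill (+x). It starts at the foot of the ramp, origin at the jack's x = -47.5, top 61 mm above the jack's origin. 4 mm of push along the jack's +x raises it 1 mm; it stays where it is left
- push_face (a point): Middle of the top edge of the wedge's upright end face at its thick downhill end (wedge x = -82.5 mm; a smooth, slippery white plastic pad); the face reaches 48 mm down from here. Mass and friction vary: sliding the wedge with both plates on takes a few N, and clearly more (up to about 15 N) once the stack lifts the foot; a tool halted on the face then feels 2 to 8 N, before that nearly none
- plate_a: Loose flat steel spacer plate 140 x 60 x 14 mm, about 0.15 kg, on the bench left of the jack. Origin: centre of its underside; long along x. Either plate may go first. With both on the wedge at its start the top is 89 mm above the jack's origin, below the foot; centred on the wedge they end 30 mm short of the foot's centre and pass under it as the wedge is pushed
- plate_b: The second spacer plate, same shape, lying right of the jack
- gauge_foot (a joint): Lift of the gauge foot, in m: 0 when hanging free, grows as it is lifted, upper stop at 0.012. The pointer stands at the long mark of the white scale at 0.004. A spring presses it down with about 2 N at 0, rising by 1.2 N per mm
- dropper_big: Bystander: squeeze bottle with a nozzle, 64 mm across, 120 mm high, standing behind the left plate; leave alone. Origin: centre of its underside
- petri_1: Bystander: covered petri dish, 90 mm across, 15 mm high, right of the jack's uphill end; leave alone. Origin: centre of its underside
- marker_red: Bystander: marker pen, 124 mm long (along its y), 17 mm high, lying in front of the jack; leave alone. Origin: about the middle of its underside
Not all that is in view belongs to the job. Leave any blue look-alike of the plate_b alone.

How it is judged:
On the way:
1. both plates lie stacked flat on the wedge, lengthwise with it, let go, the gauge foot not yet lifted (x of plate_a in the frame of wedge between -0.02 and 0.02 m and y of plate_a in the frame of wedge between -0.012 and 0.012 m and z of plate_a in the frame of wedge between -0.003 and 0.018 m and angle between the x axis of each of plate_a, plate_b and the x axis of wedge, either way round below 0.15 rad and angle between each of plate_a, plate_b's own z axis and vertical below 0.07 rad and x of plate_b in the frame of wedge between -0.02 and 0.02 m and y of plate_b in the frame of wedge between -0.012 and 0.012 m and z of plate_b in the frame of wedge between -0.003 and 0.018 m and contact force between the fingers and plate_a below 0.1 N and contact force between the fingers and plate_b below 0.1 N and value of joint gauge_foot below 0.001 m), for 0.2 s.
At the end, for the whole second after the job is handed in: Both plates lie flat and stacked on the wedge (centred within 20 mm lengthwise, 12 mm sideways; turned under 0.15, tilted under 0.07 rad); the wedge is within 8 mm of its channel's middle line; the gauge foot is lifted 2 to 6 mm (pointer within 2 mm of the mark); all at rest (x of plate_a in the frame of wedge between -0.02 and 0.02 m and y of plate_a in the frame of wedge between -0.012 and 0.012 m and z of plate_a in the frame of wedge between -0.003 and 0.018 m and angle between the x axis of each of plate_a, plate_b and the x axis of wedge, either way round below 0.15 rad and angle between each of plate_a, plate_b's own z axis and vertical below 0.07 rad and x of plate_b in the frame of wedge between -0.02 and 0.02 m and y of plate_b in the frame of wedge between -0.012 and 0.012 m and z of plate_b in the frame of wedge between -0.003 and 0.018 m and value of joint gauge_foot between 0.002 and 0.006 m and linear speed of each of wedge, plate_a, plate_b below 0.005 m/s and angle between the x axis of wedge and the x axis of jack_base, either way round below 0.35 rad and y of wedge in the frame of jack_base between -0.008 and 0.008 m); the robot touches nothing.
It fails at once if the gauge foot is rammed up to its stop (lifted more than 11 mm) (value of joint gauge_foot above 0.011 m).
It fails at once if a bystander is moved by more than 30 mm (distance of any of dropper_big, petri_1, marker_red from where it was at the start of the episode above 0.03 m).
It also fails if it takes over 72 s, if anything falls off the work surface, if the arm or the gripper's body presses on something with over 40 N, if the wrist force passes 120 N, or if a joint passes its speed limit or range.

ROBOT

A 7-joint arm with a two-finger parallel gripper is mounted at the origin on a cart in front of the work surface, level with it; the furniture and walls round the work are solid. World frame = base frame: x ahead of the robot, y to its left, z up, the work surface at z = 0. Lengths are in m, angles in rad, forces in N, time in s.
With the tool pointing down it reaches from about 0.4 to 0.85 m from the base axis. Payload 4.5 kg.
Tool frame: the origin (TCP) lies midway between the tips of the shut fingers; the grasp point (between the pads) lies 19 mm behind it; y points along the fingers, z is the direction in which the jaws open and shut, and the axes are right-handed (so a half turn about y gives the same grasp; the last joint's range is limited). The gripper opens to 88 mm and grips with 3 to 60 N. Pads are 18 mm wide; open, the fingers measure 123 mm over their backs; the gripper's body (75 mm by 187 mm) begins 45 mm behind the grasp point.
Start: joints at [-1.262, 0.689, -0.195, 1.565, 0.157, 0.902, -0.215], TCP at [0.17, 0.602, 0.239] pointing down, gripper open.
Joint ranges: [-3.01, 3.01], [-0.46, 2.08], [-1.47, 1.51], [0.13, 2.56], [-1, 4.14], [0.04, 2.09], [-2.66, 2.66]. Speed limits (rad/s): [2.57, 2.57, 3.14, 3.14, 3.14, 3.14, 3.14].

INTERFACE

Orientations are given as a unit quaternion [x, y, z, w].
In Python, from plant import r, snapshot, get_calibration, job, boxes_of gives the robot as it stands. The module is installed in compiled form; this text tells all that it offers.
- The arm moves only by the shell command python3 -m handwheel 'ROWS' [OPENING] [FORCE]. ROWS is JSON, a list that holds one entry, the list of rows, each a list of 6 numbers: the shift along the tool's x, y, z as a fraction of full scale, then the turn, a rotation vector about the tool's x, y, z as a fraction of full scale. In form: [[[x, y, z, wx, wy, wz], ...]]. A call has 1 to 12 rows; each row is the pose to reach, as a shift and turn from the pose commanded when the call began, along the tool's axes at that moment, turning the shorter way round; what a row does not reach only later rows make up. Full scale, the value 1, is 100 cm for a shift and 180 degrees for a turn. A row lasts 1/12 s, in which the tool goes at most 41.7 mm and 7.16 degrees, less where a joint would pass 70% of its speed; a pose out of reach is approached as far as the arm can. A call with a number of a shift or a turn outside -1 to 1 is refused whole. A call with a gripper value outside its range is refused whole. OPENING is the opening, from -1 (shut) to 1 (fully open), set as the call begins (- or left out, the last holds). The fingers move at their own pace and stop on an object; FORCE is the grip in N (left out, the last holds). Time passes only in rows, so rows that repeat a pose let the fingers close. It gives the time, the measured TCP pose, the force and the opening at its end, in the units of the state.
- r.get_state(): the state, without advancing time (a new reading comes with each control period).
- snapshot(name): name is "side" or "top" or "wrist"; returns the picture (384x512x3 uint8, red, green, blue); there is no depth.
- get_calibration(name): a dict with "fx", "fy", "cx", "cy" (pixels), "k1" (the pictures are not rectified: a ray, as slopes to the right and down, at radius r is drawn at 1 + k1 r^2 times it, then the intrinsics apply), "T" (4x4, takes a point from camera to world coordinates). Camera axes: x right, y down, z forward; pixel columns grow to the right and rows downward; lengths in m; the calibration is good to about 2 mm. A picture is of the moment at which its call begins: read the wrist's pose just before it. get_calibration takes no time and is no camera call; for the wrist camera it gives the pose at the moment of the call.
- job.finish_job(): hands the job in, once; it reports no verdict.
Trained networks look in the newest picture that a camera, given by its name, has taken for a name from the list of things; names that differ only in an ending like _2 or _b are one class to them, and where a whole thing is asked for, a point or a joint stands for the part that bears it (a point fixed in the world has none). Each returns a list of dicts, best first, with "confidence" (0 to 1); they miss things now and then, are a little off and sometimes report something else, mostly with a low value. They report only what shows in the picture. A call takes as long as a camera call. They do not tell look-alikes from the thing itself.
- boxes_of(thing, camera): "bbox" ([left, top, right, bottom] in pixels, round what is visible of it).
The state is a dict: "clock": time; "q": joint angles; "qd": joint speeds; "joint_torque": joint torques, N m; "tool_pos": TCP position; "eef_rot": TCP orientation; "contact_force": force on the tool from outside, world axes, zero at the start; "moment": the same for the moment, N m; "opening": opening from 0.0 (shut) to 1.0 (fully open).
Only numpy, scipy, OpenCV 4.12 (cv2) and the standard library are available. Lean on these libraries where they do the work, as an engineer would, in place of code of your own. Each camera call takes 0.05 s, during which the arm holds its last target. There are 200 camera calls.

## Working session

There is one attempt and no reset: what is moved stays moved. The work goes in short steps, Python scripts to look and compute and a shell command to move; the robot and the scene stay as the last step left them, time stands still between calls to the robot, and variables do not carry over. Pictures are saved under pics/ and viewed, about 8 in all and at most 12, crops included, and the job is handed in when it is done.

```bash
mkdir -p pics; cat > h.py <<'E'
import numpy as np, cv2
from plant import r, snapshot, get_calibration, job, boxes_of
from scipy.spatial.transform import Rotation as R
def snap(n,f):
    im=snapshot(n); cv2.imwrite('pics/'+f,im[:,:,::-1]); return im
def ray(c,u,v):
    d=np.array([(u-c['cx'])/c['fx'],(v-c['cy'])/c['fy']]); p=d.copy()
    for _ in range(20): p=d/(1+c['k1']*(p@p))
    T=np.array(c['T']); return T[:3,3],T[:3,:3]@np.array([p[0],p[1],1])
def onz(c,u,v,z):
    o,d=ray(c,u,v); return o+d*(z-o[2])/d[2]
def proj(c,P):
    T=np.array(c['T']); q=T[:3,:3].T@(np.array(P)-T[:3,3]); s=q[:2]/q[2]; s=s*(1+c['k1']*(s@s))
    return np.array([c['fx']*s[0]+c['cx'],c['fy']*s[1]+c['cy']])
E
python3 - <<'E'
from h import *
np.set_printoptions(precision=4,suppress=True)
s=r.get_state();print(s['clock'],s['tool_pos'],s['eef_rot'],R.from_quat(s['eef_rot']).as_matrix())
a=snap('top','t0.png');b=snap('side','s0.png')
cv2.imwrite('pics/both.png',np.hstack([a,b])[:,:,::-1][:, :])
for n in('top','side'):
    c=get_calibration(n);print(n,np.array(c['T']),c['fx'],c['k1'])
    for t in('plate_a','wedge','jack_base','gauge_foot','dropper_big','petri_1','marker_red'):
        print(t,[(np.round(x['bbox']),round(x['confidence'],2)) for x in boxes_of(t,n)[:3]])
E
```

```text
0.0 [0.1695 0.6009 0.2379] [ 0.7011 -0.0969  0.0968 -0.6998] [[ 0.9625 -0.0004  0.2713]
 [-0.2713 -0.0018  0.9625]
 [ 0.0001 -1.     -0.0018]]
top [[ 0.0008 -0.9983  0.0575  0.4792]
 [-0.9999 -0.      0.0135 -0.0399]
 [-0.0135 -0.0575 -0.9983  1.2877]
 [ 0.      0.      0.      1.    ]] 426.7915482319126 0.05171954086662051
plate_a [(array([338., 177., 365., 220.]), 0.98), (array([122., 172., 162., 221.]), 0.88), (array([345., 242., 398., 283.]), 0.76)]
wedge [(array([217., 165., 250., 221.]), 0.89)]
jack_base [(array([204., 128., 264., 225.]), 0.69)]
gauge_foot []
dropper_big [(array([140., 124., 169., 149.]), 0.78), (array([124., 170., 165., 220.]), 0.21)]
petri_1 [(array([298., 132., 326., 160.]), 0.89)]
marker_red [(array([258., 242., 286., 270.]), 0.53)]
side [[-0.9997  0.0136  0.0215  0.5224]
 [-0.0098  0.574  -0.8188  0.8665]
 [-0.0235 -0.8187 -0.5737  0.7188]
 [ 0.      0.      0.      1.    ]] 350.34366634095375 0.017396729241833594
plate_a [(array([226., 277., 255., 287.]), 0.8), (array([293., 194., 318., 208.]), 0.6), (array([235., 160., 274., 172.]), 0.58)]
wedge [(array([224., 200., 277., 226.]), 0.97)]
jack_base [(array([192., 174., 280., 244.]), 0.9)]
gauge_foot [(array([228., 278., 257., 286.]), 0.66), (array([228., 200., 280., 229.]), 0.55)]
dropper_big [(array([170., 254., 196., 294.]), 0.57), (array([222., 199., 277., 228.]), 0.49)]
petri_1 [(array([202., 172., 225., 190.]), 0.43)]
marker_red [(array([230., 278., 258., 287.]), 0.74), (array([294., 191., 316., 209.]), 0.52)]
```

View pics/t0.png

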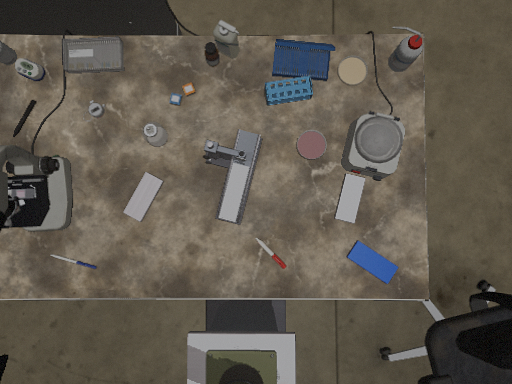

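View pics/s0.png

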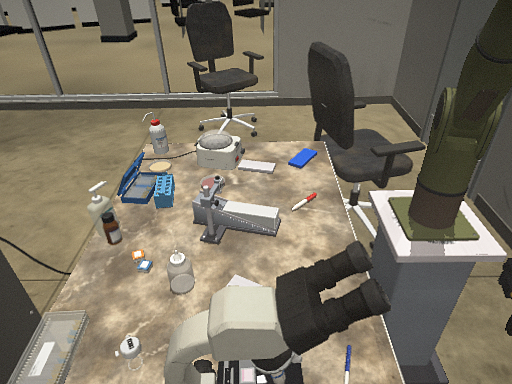

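The top picture shows plate_a at (143,196) and plate_b at (350,198), which is white, with the blue look-alike at (372,262). The jack runs from (230,222) up to (250,130), with the gauge post at (210,150), dropper (154,134), petri dish (311,145) and marker (270,252). The side picture agrees.

```bash
python3 - <<'E'
from h import *
np.set_printoptions(precision=4,suppress=True)
im=cv2.imread('pics/t0.png');c=get_calibration('top')
g=cv2.cvtColor(im,cv2.COLOR_BGR2HSV)
m=((g[...,2]>140)&(g[...,1]<45)).astype(np.uint8)*255
out=cv2.resize(im[110:240,110:390],None,fx=2.8,fy=2.8,interpolation=cv2.INTER_CUBIC)
for (nm,seed,z) in(('a',(143,196),.014),('b',(350,198),.014),('wedge',(234,190),.061)):
    n,l,st,ce=cv2.connectedComponentsWithStats(m,connectivity=4)
    k=l[seed[1],seed[0]];ys,xs=np.where(l==k)
    P=np.array([onz(c,u,v,z)[:2] for u,v in zip(xs,ys)])
    rc=cv2.minAreaRect((P*1000).astype(np.float32));bp=cv2.boxPoints(rc)/1000
    mu=P.mean(0);w,V=np.linalg.eigh(np.cov((P-mu).T));print(nm,k,len(xs),mu,'rect',rc,'pca ang',np.degrees(np.arctan2(V[1,1],V[0,1])),np.sqrt(12*w))
    for p in bp:
        q=proj(c,[*p,z]);cv2.circle(out,(int((q[0]+.5-110)*2.8),int((q[1]+.5-110)*2.8)),2,(0,0,255),-1)
cv2.imwrite('pics/c1.png',out)
E
```

```text
a 98 893 [0.5539 0.2937] rect ((553.8847045898438, 293.64105224609375), (58.16828155517578, 137.55767822265625), 61.598140716552734) pca ang 151.49460036554564 [0.058  0.1378]
b 101 905 [ 0.5491 -0.3245] rect ((549.3555908203125, -324.72076416015625), (57.5905647277832, 137.630615234375), 75.46566772460938) pca ang 165.55733493878267 [0.0576 0.1379]
wedge 90 974 [0.5638 0.0186] rect ((564.221435546875, 19.04993438720703), (51.94447326660156, 164.55612182617188), 76.06861877441406) pca ang 165.68265516946903 [0.0493 0.1649]
```

View pics/c1.png

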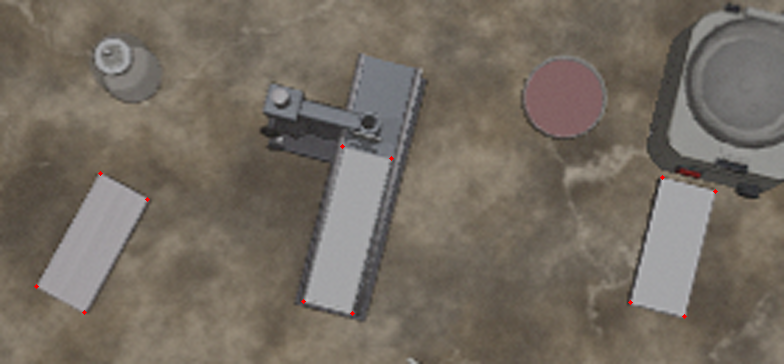

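```bash
cat > go.py <<'E'
import sys; from h import *
# usage: go.py x y z yawdeg [from x y z yaw] -> row in tool axes, from measured pose
def row(t,yaw,p0=None,y0=None):
    s=r.get_state(); Rm=R.from_quat(s['eef_rot']).as_matrix(); p=np.array(s['tool_pos'])
    x=np.array([np.cos(np.radians(yaw)),np.sin(np.radians(yaw)),0]);y=np.array([0,0,-1.]);T=np.c_[x,y,np.cross(x,y)]
    d=Rm.T@(np.array(t)-p); w=R.from_matrix(Rm.T@T).as_rotvec()/np.pi
    print([round(float(v),4) for v in [*d,*w]],'rows',round(max(np.linalg.norm(d)/.0417,np.linalg.norm(w)*180/7.16),1),'yaw now',np.round(np.degrees(np.arctan2(Rm[1,0],Rm[0,0])),2), 'F',np.round(s['contact_force'],1),'pos',np.round(p,4),'op',round(s['opening'],3),'t',round(s['clock'],2))
for a in sys.argv[1:]:
    v=[float(q) for q in a.split(',')]; row(v[:3],v[3])
E
python3 go.py .28,.36,.25,-28.5 .554,.2935,.12,-28.5
```

```text
[0.1718, -0.0113, -0.2026, -0.0, 0.0708, 0.0] rows 6.4 yaw now -15.75 F [ 0.4 -0.2 -0.2] pos [0.1696 0.6016 0.2388] op 1.0 t 0.8
[0.4536, 0.1188, -0.1922, -0.0, 0.0708, 0.0] rows 12.2 yaw now -15.75 F [ 0.4 -0.2 -0.2] pos [0.1696 0.6016 0.2388] op 1.0 t 0.8
```

```bash
python3 -m handwheel '[[[0.172,-0.011,-0.203,0,0.071,0],[0.172,-0.011,-0.203,0,0.071,0],[0.172,-0.011,-0.203,0,0.071,0],[0.172,-0.011,-0.203,0,0.071,0],[0.172,-0.011,-0.203,0,0.071,0],[0.172,-0.011,-0.203,0,0.071,0],[0.454,0.119,-0.192,0,0.071,0],[0.454,0.119,-0.192,0,0.071,0],[0.454,0.119,-0.192,0,0.071,0],[0.454,0.119,-0.192,0,0.071,0],[0.454,0.119,-0.192,0,0.071,0],[0.454,0.119,-0.192,0,0.071,0]]]' 1 40
python3 go.py .554,.2935,.12,-28.5
```

```text
clock: 1.8
tool_pos: [0.4949, 0.3105, 0.1473]
eef_rot: [-0.685, 0.174, -0.174, 0.685]
contact_force: [-0.3, 0.8, 0.5]
opening: 0.998
[0.06, 0.0273, 0.0133, -0.0002, -0.0002, 0.0] rows 1.6 yaw now -28.54 F [-0.3  0.8  0.5] pos [0.4949 0.3105 0.1473] op 0.998 t 1.8
```

```bash
python3 -m handwheel '[[[0.058,0.026,0.013,0,0,0],[0.058,0.026,0.013,0,0,0],[0.058,0.026,0.013,0,0,0],[0.058,0.026,0.013,0,0,0]]]'
python3 - <<'E'
from h import *
np.set_printoptions(precision=4,suppress=True)
c=get_calibration('wrist');im=snap('wrist','w1.png')
bs=boxes_of('plate_a','wrist');print([(np.round(b['bbox']),b['confidence']) for b in bs])
T=np.array(c['T']);print(T[:3,3],T[:3,2])
a=np.radians(-28.5);x=np.array([np.cos(a),np.sin(a)]);y=np.array([-x[1],x[0]])
for sx,sy in((1,1),(1,-1),(-1,-1),(-1,1)):
    q=np.array([.5539,.2936])+x*sx*.07+y*sy*.03;u=proj(c,[*q,.014]);print(u);cv2.circle(im,(int(u[0]),int(u[1])),3,(255,0,0),-1)
cv2.imwrite('pics/w1.png',im[:,:,::-1])
E
python3 go.py .554,.2935,.003,-28.5
```

```text
clock: 2.13
tool_pos: [0.5509, 0.2938, 0.1211]
eef_rot: [0.685, -0.175, 0.175, -0.685]
contact_force: [-0.5, -0.0, 1.3]
opening: 1.004
[]
[0.484  0.3315 0.2677] [ 0.2622 -0.1438 -0.9542]
[282.0482 264.7727]
[218.3179 264.9467]
[212.4698 111.0501]
[287.0123 110.8046]
[0.0059, 0.1193, 0.0, -0.0002, 0.0004, -0.0004] rows 2.9 yaw now -28.43 F [-0.3  0.9  0. ] pos [0.5489 0.2962 0.1223] op 1.001 t 2.23
```

View pics/w1.png

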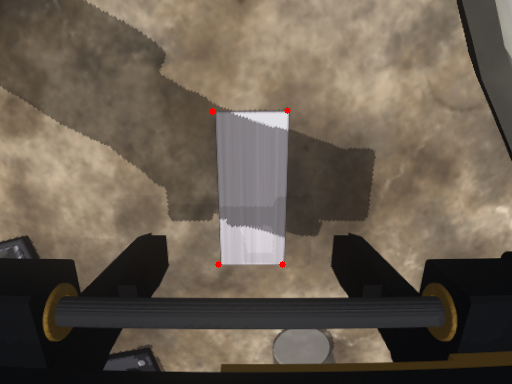

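The wrist picture shows the plate's corners at (213,111), (287,110), (282,264) and (218,264). These match my prediction, and the plate is centred between the fingers.

```bash
python3 -m handwheel '[[[0.004,0.04,0,0,0,0],[0.004,0.08,0,0,0,0],[0.004,0.1,0,0,0,0],[0.004,0.11,0,0,0,0],[0.004,0.117,0,0,0,0],[0.004,0.117,0,0,0,0],[0.004,0.117,0,0,0,0]]]'
python3 go.py .554,.2935,.003,-28.5
python3 -m handwheel '[[[0,0,0,0,0,0],[0,0,0,0,0,0],[0,0,0,0,0,0],[0,0,0,0,0,0],[0,0,0,0,0,0],[0,0,0,0,0,0],[0,0,0,0,0,0],[0,0,0,0,0,0]]]' -1 40
python3 go.py .554,.2935,.1,-28.5
```

```text
clock: 2.82
tool_pos: [0.5542, 0.2941, 0.0063]
eef_rot: [-0.685, 0.173, -0.174, 0.686]
contact_force: [0.2, 1.2, 0.6]
opening: 1.0
[0.0002, 0.0033, -0.0006, -0.0006, 0.0001, 0.0002] rows 0.1 yaw now -28.48 F [0.2 1.2 0.6] pos [0.5542 0.2941 0.0063] op 1.0 t 2.82
clock: 3.48
tool_pos: [0.5542, 0.2933, 0.0056]
eef_rot: [-0.685, 0.174, -0.175, 0.686]
contact_force: [-0.3, -0.0, 6.0]
opening: 0.677
[-0.0002, -0.0944, 0.0002, -0.0003, -0.0002, 0.0002] rows 2.3 yaw now -28.53 F [-0.3 -0.   6. ] pos [0.5542 0.2933 0.0056] op 0.677 t 3.48
```

```bash
python3 -m handwheel '[[[0,-0.03,0,0,0,0],[0,-0.07,0,0,0,0],[0,-0.11,0,0,0,0],[0,-0.15,0,0,0,0],[0,-0.19,0,0,0,0],[0,-0.215,0,0,0,0],[0,-0.215,0,0,0,0]]]'
python3 go.py .564,.019,.2,-14.3
```

```text
clock: 4.07
tool_pos: [0.5565, 0.2948, 0.2258]
eef_rot: [-0.683, 0.172, -0.177, 0.688]
contact_force: [0.3, 0.5, -1.7]
opening: 0.671
[0.1383, 0.0243, -0.2389, -0.0028, -0.0792, 0.002] rows 6.6 yaw now -28.56 F [ 0.3  0.5 -1.7] pos [0.5565 0.2948 0.2258] op 0.671 t 4.07
```

```bash
python3 -m handwheel '[[[0.03,0,-0.04,0,-0.02,0],[0.06,0,-0.08,0,-0.04,0],[0.09,0,-0.12,0,-0.06,0],[0.11,0,-0.16,0,-0.079,0],[0.13,0,-0.2,0,-0.079,0],[0.14,0.01,-0.238,0,-0.079,0],[0.14,0.02,-0.238,0,-0.079,0],[0.14,0.024,-0.238,0,-0.079,0],[0.14,0.024,-0.238,0,-0.079,0],[0.14,0.024,-0.238,0,-0.079,0],[0.14,0.024,-0.238,0,-0.079,0]]]'
python3 go.py .564,.019,.0675,-14.3
```

```text
clock: 4.98
tool_pos: [0.5632, 0.0193, 0.1958]
eef_rot: [-0.701, 0.087, -0.087, 0.702]
contact_force: [0.2, 1.1, -1.7]
opening: 0.671
[0.0009, 0.1283, -0.0003, -0.0005, 0.0008, -0.0001] rows 3.1 yaw now -14.15 F [ 0.2  1.1 -1.7] pos [0.5632 0.0193 0.1958] op 0.671 t 4.98
```

```bash
python3 -m handwheel '[[[0.001,0.04,0,0,0.001,0],[0.001,0.08,0,0,0.001,0],[0.001,0.1,0,0,0.001,0],[0.001,0.112,0,0,0.001,0],[0.001,0.12,0,0,0.001,0],[0.001,0.124,0,0,0.001,0],[0.001,0.126,0,0,0.001,0],[0.001,0.126,0,0,0.001,0],[0.001,0.126,0,0,0.001,0]]]'
python3 go.py .564,.019,.0665,-14.3
```

```text
clock: 5.73
tool_pos: [0.5648, 0.0172, 0.0708]
eef_rot: [-0.701, 0.088, -0.09, 0.702]
contact_force: [-0.5, 0.1, -1.5]
opening: 0.675
[-0.0012, 0.0043, 0.0015, -0.0003, -0.0009, 0.0005] rows 0.1 yaw now -14.47 F [-0.5  0.1 -1.5] pos [0.5648 0.0172 0.0708] op 0.675 t 5.73
```

```bash
python3 -m handwheel '[[[0,0.001,0.001,0,0,0],[0,0.002,0.001,0,0,0],[0,0.003,0.001,0,0,0],[0,0.004,0.001,0,0,0],[0,0.004,0.001,0,0,0]]]'
python3 go.py .564,.019,.0665,-14.3
```

```text
clock: 6.15
tool_pos: [0.5646, 0.0178, 0.0668]
eef_rot: [-0.701, 0.089, -0.09, 0.702]
contact_force: [-1.7, -0.6, 6.1]
opening: 0.673
[-0.0009, 0.0003, 0.001, -0.0001, -0.0011, 0.0003] rows 0.0 yaw now -14.49 F [-1.7 -0.6  6.1] pos [0.5646 0.0178 0.0668] op 0.673 t 6.15
```

```bash
python3 -m handwheel '[[[0,0,0,0,0,0],[0,0,0,0,0,0],[0,0,0,0,0,0],[0,0,0,0,0,0],[0,-0.01,0,0,0,0],[0,-0.05,0,0,0,0],[0,-0.09,0,0,0,0],[0,-0.13,0,0,0,0],[0,-0.14,0,0,0,0],[0,-0.14,0,0,0,0],[0,-0.14,0,0,0,0]]]' 1
python3 go.py .55,-.324,.2,-14.3
python3 - <<'E'
from h import *
c=get_calibration('wrist');im=snap('wrist','w2.png')
def dr(ctr,ang,L,W,z,col):
    a=np.radians(ang);x=np.array([np.cos(a),np.sin(a)]);y=np.array([-x[1],x[0]])
    for sx,sy in((1,1),(1,-1),(-1,-1),(-1,1)):
        u=proj(c,[*(np.array(ctr)+x*sx*L/2+y*sy*W/2),z]);cv2.circle(im,(int(u[0]),int(u[1])),3,col,-1)
dr([.564,.0188],-14.3,.165,.05,.061,(0,255,0));dr([.564,.0188],-14.3,.14,.06,.075,(255,0,0))
cv2.imwrite('pics/w2.png',im[:,:,::-1])
E
```

```text
clock: 7.07
tool_pos: [0.5641, 0.0176, 0.2062]
eef_rot: [0.701, -0.089, 0.089, -0.701]
contact_force: [-0.3, -0.4, -0.5]
opening: 0.999
[0.0718, 0.0062, -0.3342, 0.0, -0.0011, 0.0002] rows 8.2 yaw now -14.5 F [-0.3 -0.4 -0.5] pos [0.5641 0.0176 0.2062] op 0.999 t 7.07
```

View pics/w2.png

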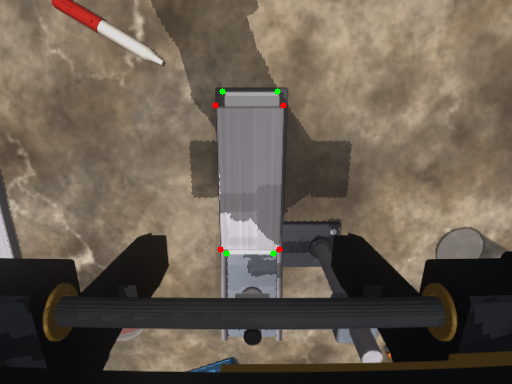

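```bash
python3 -m handwheel '[[[0.007,0,-0.04,0,0,0],[0.014,0,-0.08,0,0,0],[0.021,0,-0.12,0,0,0],[0.028,0,-0.16,0,0,0],[0.035,0.01,-0.2,0,0,0],[0.045,0.03,-0.24,0,0,0],[0.055,0.05,-0.28,0,0,0],[0.063,0.07,-0.31,0,0,0],[0.063,0.08,-0.335,0,0,0],[0.063,0.08,-0.335,0,0,0],[0.063,0.08,-0.335,0,0,0],[0.063,0.08,-0.335,0,0,0]]]'
python3 - <<'E'
from h import *
c=get_calibration('wrist');im=snap('wrist','w3.png')
def dr(ctr,ang,L,W,z,col):
    a=np.radians(ang);x=np.array([np.cos(a),np.sin(a)]);y=np.array([-x[1],x[0]])
    for sx,sy in((1,1),(1,-1),(-1,-1),(-1,1)):
        u=proj(c,[*(np.array(ctr)+x*sx*L/2+y*sy*W/2),z]);cv2.circle(im,(int(u[0]),int(u[1])),3,col,-1)
dr([.5492,-.3246],-14.4,.14,.06,.014,(255,0,0))
cv2.imwrite('pics/w3.png',im[:,:,::-1])
E
python3 go.py .5414,-.3226,.006,-14.4
```

```text
clock: 8.12
tool_pos: [0.541, -0.3205, 0.1243]
eef_rot: [-0.701, 0.09, -0.088, 0.702]
contact_force: [0.2, 0.4, 0.2]
opening: 1.0
[0.0004, 0.1192, -0.003, -0.0007, 0.0004, -0.0004] rows 2.9 yaw now -14.33 F [0.2 1.1 1. ] pos [ 0.5419 -0.3199  0.1252] op 0.998 t 8.17
```

View pics/w3.png

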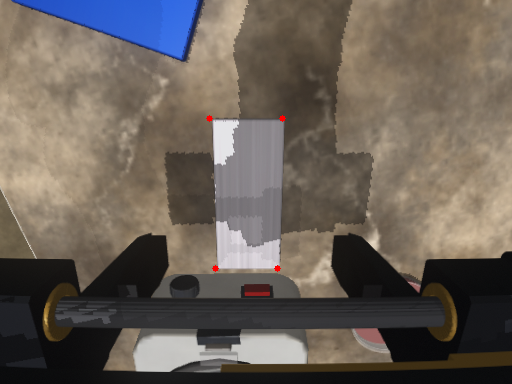

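The plate lies where I predicted, about 1–2 px to the right, with corners (212,119), (284,119), (281,268) and (217,268). The white device stands just beyond its far end.

```bash
python3 -m handwheel '[[[0,0.04,-0.002,0,0,0],[0,0.07,-0.002,0,0,0],[0,0.095,-0.002,0,0,0],[0,0.11,-0.002,0,0,0],[0,0.118,-0.002,0,0,0],[0,0.118,-0.002,0,0,0],[0,0.118,-0.002,0,0,0]]]'
python3 go.py .5414,-.3226,.006,-14.4
python3 -m handwheel '[[[0,0,0,0,0,0],[0,0,0,0,0,0],[0,0,0,0,0,0],[0,0,0,0,0,0],[0,0,0,0,0,0],[0,0,0,0,0,0],[0,0,0,0,0,0],[0,0,0,0,0,0]]]' -1 50
python3 go.py .5414,-.3226,.006,-14.4
```

```text
clock: 8.75
tool_pos: [0.5421, -0.3238, 0.0088]
eef_rot: [-0.701, 0.088, -0.089, 0.702]
contact_force: [-0.3, -0.5, 1.1]
opening: 1.0
[-0.0009, 0.0028, 0.001, -0.0001, -0.0002, 0.0004] rows 0.1 yaw now -14.43 F [-0.3 -0.5  1.1] pos [ 0.5421 -0.3238  0.0088] op 1.0 t 8.75
clock: 9.42
tool_pos: [0.5415, -0.3242, 0.0086]
eef_rot: [-0.701, 0.089, -0.089, 0.701]
contact_force: [-0.7, 1.0, 6.5]
opening: 0.667
[-0.0005, 0.0026, 0.0015, -0.0001, -0.0005, 0.0003] rows 0.1 yaw now -14.48 F [-0.7  1.   6.5] pos [ 0.5415 -0.3242  0.0086] op 0.667 t 9.42
```

```bash
python3 -m handwheel '[[[0,-0.02,0,0,0,0],[0,-0.05,0,0,0,0],[0,-0.09,0,0,0,0],[0,-0.13,0,0,0,0],[0,-0.17,0,0,0,0],[0,-0.2,0,0,0,0],[0,-0.21,0,0,0,0],[-0.02,-0.21,0.02,0,0,0],[-0.03,-0.21,0.05,0,0,0],[-0.04,-0.21,0.09,0,0,0]]]'
python3 go.py .5562,.0208,.2,-14.3
```

```text
clock: 10.25
tool_pos: [0.5221, -0.2298, 0.2166]
eef_rot: [0.702, -0.093, 0.091, -0.7]
contact_force: [1.0, 0.4, -1.2]
opening: 0.67
[-0.0314, 0.016, 0.251, 0.0009, -0.0032, -0.0008] rows 6.1 yaw now -14.87 F [ 1.   0.4 -1.2] pos [ 0.5221 -0.2298  0.2166] op 0.67 t 10.25
```

```bash
python3 -m handwheel '[[[-0.01,0,0.04,0,0,0],[-0.02,0,0.08,0,0,0],[-0.03,0,0.12,0,0,0],[-0.032,0,0.16,0,0,0],[-0.032,0,0.2,0,0,0],[-0.032,0.005,0.23,0,0,0],[-0.032,0.012,0.248,0,0,0],[-0.032,0.016,0.248,0,0,0],[-0.032,0.016,0.248,0,0,0],[-0.032,0.016,0.248,0,0,0]]]'
python3 go.py .5562,.0208,.0835,-14.3
```

```text
clock: 11.08
tool_pos: [0.5548, 0.0192, 0.2008]
eef_rot: [0.702, -0.091, 0.089, -0.701]
contact_force: [-0.8, -1.3, -1.2]
opening: 0.672
[0.0012, 0.1173, 0.0022, 0.0008, -0.0015, -0.0008] rows 2.8 yaw now -14.56 F [-0.8 -1.3 -1.2] pos [0.5548 0.0192 0.2008] op 0.672 t 11.08
```

```bash
python3 -m handwheel '[[[0.001,0.04,0.001,0,-0.001,0],[0.001,0.07,0.001,0,-0.001,0],[0.001,0.09,0.001,0,-0.001,0],[0.001,0.1,0.001,0,-0.001,0],[0.001,0.107,0.001,0,-0.001,0],[0.001,0.11,0.001,0,-0.001,0],[0.001,0.112,0.001,0,-0.001,0],[0.001,0.112,0.001,0,-0.001,0],[0.001,0.112,0.001,0,-0.001,0]]]'
python3 go.py .5562,.0208,.0835,-14.3
```

```text
clock: 11.83
tool_pos: [0.5578, 0.0217, 0.0909]
eef_rot: [-0.701, 0.087, -0.089, 0.702]
contact_force: [0.1, 0.6, -1.6]
opening: 0.672
[-0.0013, 0.0074, -0.0013, -0.0002, -0.0001, 0.0006] rows 0.2 yaw now -14.32 F [ 0.1  0.6 -1.6] pos [0.5578 0.0217 0.0909] op 0.672 t 11.83
```

```bash
python3 -m handwheel '[[[-0.001,0.002,-0.001,0,0,0],[-0.001,0.004,-0.001,0,0,0],[-0.001,0.005,-0.001,0,0,0],[-0.001,0.005,-0.001,0,0,0],[-0.001,0.005,-0.001,0,0,0]]]'
python3 go.py .5562,.0208,.0835,-14.3
python3 -m handwheel '[[[0,0.001,0,0,0,0],[0,0.002,0,0,0,0],[0,0.002,0,0,0,0]]]'
python3 go.py .5562,.0208,.0835,-14.3
```

```text
clock: 12.25
tool_pos: [0.5558, 0.0211, 0.0849]
eef_rot: [-0.702, 0.088, -0.088, 0.702]
contact_force: [-1.4, 1.0, -1.1]
opening: 0.671
[0.0004, 0.0014, -0.0002, -0.0, 0.0, -0.0] rows 0.0 yaw now -14.3 F [-1.4  1.  -1.1] pos [0.5558 0.0211 0.0849] op 0.671 t 12.25
clock: 12.5
tool_pos: [0.556, 0.0211, 0.0839]
eef_rot: [0.702, -0.088, 0.088, -0.702]
contact_force: [-2.2, 0.5, 7.6]
opening: 0.671
[0.0002, 0.0004, -0.0002, -0.0, -0.0, 0.0002] rows 0.0 yaw now -14.31 F [-2.2  0.5  7.6] pos [0.556  0.0211 0.0839] op 0.671 t 12.5
```

```bash
python3 -m handwheel '[[[0,0,0,0,0,0],[0,0,0,0,0,0],[0,0,0,0,0,0],[0,0,0,0,0,0],[0,-0.01,0,0,0,0],[0,-0.05,0,0,0,0],[0,-0.09,0,0,0,0],[0,-0.12,0,0,0,0],[0,-0.12,0,0,0,0],[0,-0.12,0,0,0,0]]]' 1
python3 - <<'E'
from h import *
c=get_calibration('wrist');im=snap('wrist','w4.png')
def dr(ctr,ang,L,W,z,col):
    a=np.radians(ang);x=np.array([np.cos(a),np.sin(a)]);y=np.array([-x[1],x[0]])
    for sx,sy in((1,1),(1,-1),(-1,-1),(-1,1)):
        u=proj(c,[*(np.array(ctr)+x*sx*L/2+y*sy*W/2),z]);cv2.circle(im,(int(u[0]),int(u[1])),2,col,-1)
dr([.564,.0188],-14.3,.165,.05,.061,(0,255,0));dr([.564,.0188],-14.3,.14,.06,.089,(255,0,0))
cv2.imwrite('pics/w4.png',im[:,:,::-1])
E
python3 go.py .44,.05,.2,-14.3
```

```text
clock: 13.33
tool_pos: [0.557, 0.0211, 0.2051]
eef_rot: [-0.701, 0.087, -0.09, 0.702]
contact_force: [0.1, -0.9, -0.5]
opening: 1.001
[-0.1194, 0.0034, -0.0004, -0.0, -0.0001, 0.0003] rows 2.9 yaw now -14.31 F [-0.4 -1.  -0.1] pos [0.5558 0.0208 0.2035] op 0.999 t 13.38
```

View pics/w4.png

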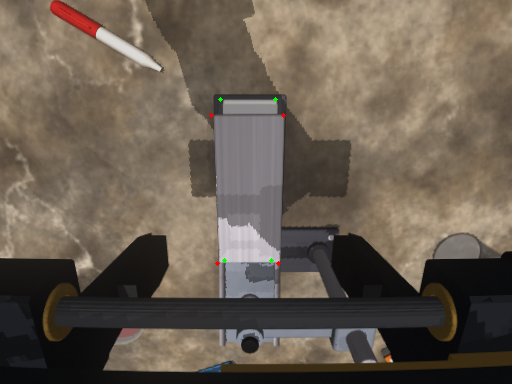

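The wrist picture shows both plates stacked square on the wedge. The top plate's corners are at (214,116), (283,116), (280,262) and (218,262), and its edges are parallel to the rails. Next I shut the fingers and go down behind the push face.

```bash
python3 -m handwheel '[[[-0.04,0,0,0,0,0],[-0.08,0,0,0,0,0],[-0.107,0.01,0,0,0,0],[-0.107,0.05,0,0,0,0],[-0.107,0.09,0,0,0,0],[-0.107,0.125,0,0,0,0],[-0.107,0.145,0,0,0,0],[-0.107,0.155,0,0,0,0],[-0.107,0.157,0,0,0,0],[-0.107,0.157,0,0,0,0],[-0.107,0.157,0,0,0,0],[-0.107,0.157,0,0,0,0]]]' -1 20
python3 go.py .4525,.0472,.046,-14.3
python3 - <<'E'
from h import *
snap('side','s2.png');snap('top','t2.png')
im=cv2.imread('pics/s2.png')[160:250,180:300];cv2.imwrite('pics/s2c.png',cv2.resize(im,None,fx=6,fy=6,interpolation=cv2.INTER_CUBIC))
E
```

```text
clock: 14.38
tool_pos: [0.4524, 0.0474, 0.0465]
eef_rot: [-0.701, 0.088, -0.088, 0.702]
contact_force: [0.3, -0.6, 0.0]
opening: 0.11
[0.0002, 0.0005, -0.0002, -0.0002, -0.0001, 0.0002] rows 0.0 yaw now -14.32 F [ 0.3 -0.6  0. ] pos [0.4524 0.0474 0.0465] op 0.11 t 14.38
```

View pics/s2c.png

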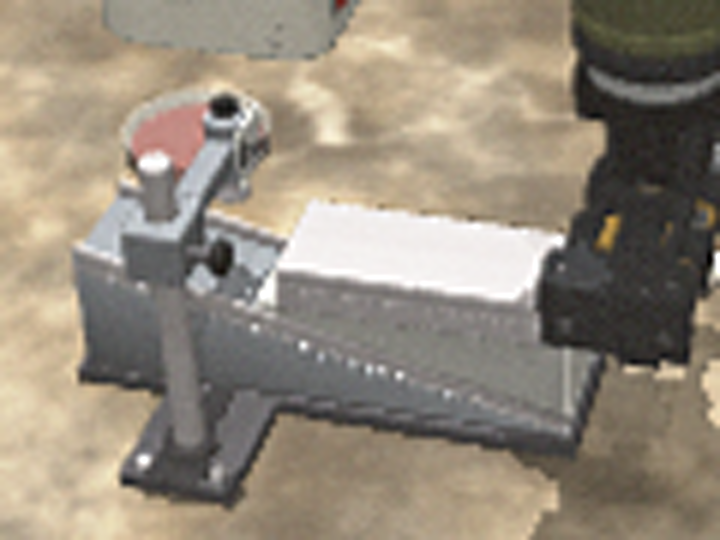

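The side crop shows the stack flat on the wedge. The gauge foot is at crop (238,198) and clear of the stack, with the white scale on the downhill side of the head.

```bash
python3 - <<'E'
from h import *
c=get_calibration('side')
for z in(.099,.104,.108,.112):print(z,[(proj(c,[.6604+dx,-.0058+dy,z])-[180,160])*6 for dx,dy in((0,.01),(0,0))])
E
python3 -m handwheel '[[[0.01,0,0,0,0,0],[0.016,0,0,0,0,0],[0.02,0,0,0,0,0],[0.023,0,0,0,0,0],[0.026,-0.0005,0,0,0,0],[0.03,-0.0015,0,0,0,0],[0.035,-0.003,0,0,0,0],[0.04,-0.004,0,0,0,0],[0.045,-0.005,0,0,0,0],[0.05,-0.007,0,0,0,0],[0.05,-0.007,0,0,0,0],[0.05,-0.007,0,0,0,0]]]'
python3 go.py .4525,.0472,.046,-14.3
```

```text
0.099 [array([226.91365431, 212.66696744]), array([228.83868644, 201.20008595])]
0.104 [array([226.06794936, 204.63733706]), array([228.00445931, 193.2012085 ])]
0.108 [array([225.38800296, 198.18232993]), array([227.33376542, 186.77115052])]
0.112 [array([224.70502746, 191.69929481]), array([226.6601055 , 180.31337648])]
clock: 15.48
tool_pos: [0.5028, 0.0349, 0.0533]
eef_rot: [-0.701, 0.087, -0.09, 0.702]
contact_force: [0.2, -0.5, 0.4]
opening: 0.004
[-0.0518, 0.0071, -0.0006, -0.0005, -0.0004, 0.0011] rows 1.3 yaw now -14.37 F [ 0.2 -0.5  0.4] pos [0.5028 0.0349 0.0533] op 0.004 t 15.48
```

```bash
python3 -m handwheel '[[[0.003,-0.001,0,0,0,0],[0.007,-0.002,0,0,0,0],[0.012,-0.003,0,0,0,0],[0.017,-0.004,0,0,0,0],[0.021,-0.005,0,0,0,0],[0.024,-0.006,0,0,0,0],[0.025,-0.006,0,0,0,0],[0.025,-0.006,0,0,0,0],[0.025,-0.006,0,0,0,0]]]'
python3 go.py .4525,.0472,.046,-14.3
python3 - <<'E'
from h import *
snap('side','s3.png')
im=cv2.imread('pics/s3.png')[160:250,180:300];cv2.imwrite('pics/s3c.png',cv2.resize(im,None,fx=6,fy=6,interpolation=cv2.INTER_CUBIC))
E
```

```text
clock: 16.23
tool_pos: [0.5257, 0.0287, 0.0591]
eef_rot: [-0.701, 0.088, -0.089, 0.702]
contact_force: [-1.3, 0.7, 0.9]
opening: 0.005
[-0.0755, 0.0129, -0.0002, -0.0002, -0.0002, 0.0005] rows 1.8 yaw now -14.33 F [-1.3  0.7  0.9] pos [0.5257 0.0287 0.0591] op 0.005 t 16.23
```

View pics/s3c.png

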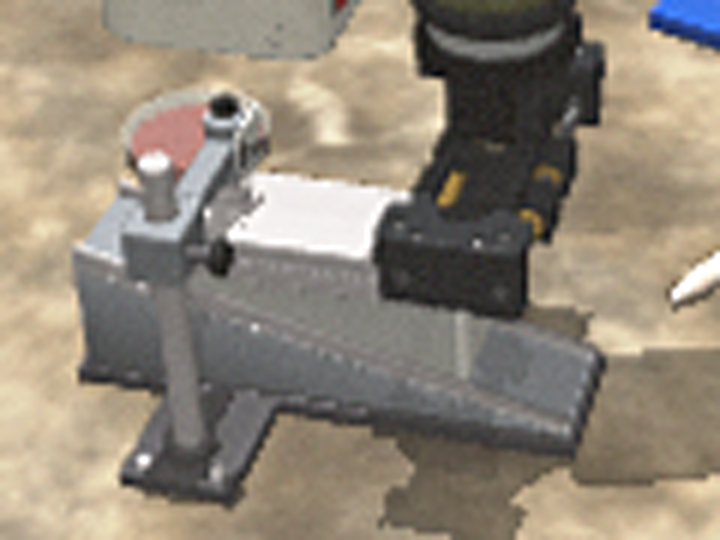

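```bash
f(){ python3 -c "
from h import *
s=r.get_state();x=np.array([.969,-.247]);p=np.array(s['tool_pos']);print('travel',round(float((p[:2]-[.4525,.0472])@x)*1000-23.5,1),'lat',round(float((p[:2]-[.4525,.0472])@[.247,.969])*1000,1),'z',round(p[2],4),'Fx',round(float(np.array(s['contact_force'])[:2]@x),2),'Fz',round(s['contact_force'][2],2))"; }; declare -f f > f.sh
f
python3 -m handwheel '[[[0.002,-0.0005,0,0,0,0],[0.004,-0.001,0,0,0,0],[0.004,-0.001,0,0,0,0],[0.004,-0.001,0,0,0,0],[0.004,-0.001,0,0,0,0]]]' >/dev/null; f
python3 -m handwheel '[[[0.002,-0.0005,0,0,0,0],[0.004,-0.001,0,0,0,0],[0.004,-0.001,0,0,0,0],[0.004,-0.001,0,0,0,0],[0.004,-0.001,0,0,0,0]]]' >/dev/null; f
python3 -m handwheel '[[[0,0,0,0,0,0]]]' >/dev/null; f
```

```text
travel 52.0 lat 0.2 z 0.0591 Fx -0.34 Fz 0.61
travel 55.2 lat 0.2 z 0.0599 Fx -2.21 Fz 0.45
travel 59.6 lat 0.2 z 0.061 Fx -1.33 Fz 0.58
travel 59.6 lat 0.2 z 0.061 Fx -1.46 Fz -0.25
```

```bash
. ./f.sh
python3 -m handwheel '[[[0.002,-0.0005,0,0,0,0],[0.004,-0.001,0,0,0,0],[0.004,-0.001,0,0,0,0],[0.004,-0.001,0,0,0,0]]]' >/dev/null; f
python3 -m handwheel '[[[0,0,0,0,0,0]]]' >/dev/null; f
python3 -m handwheel '[[[0.002,-0.0005,0,0,0,0],[0.004,-0.001,0,0,0,0],[0.004,-0.001,0,0,0,0],[0.004,-0.001,0,0,0,0]]]' >/dev/null; f
python3 -m handwheel '[[[0,0,0,0,0,0]]]' >/dev/null; f
```

```text
travel 63.4 lat 0.2 z 0.062 Fx -2.63 Fz -0.06
travel 63.4 lat 0.2 z 0.062 Fx -2.63 Fz -0.87
travel 67.5 lat 0.2 z 0.063 Fx -3.13 Fz 0.11
travel 67.5 lat 0.2 z 0.0631 Fx -1.39 Fz 0.48
```

```bash
. ./f.sh
python3 -m handwheel '[[[0.002,-0.0005,0,0,0,0],[0.004,-0.001,0,0,0,0],[0.004,-0.001,0,0,0,0],[0.004,-0.001,0,0,0,0]]]' >/dev/null; f
python3 -m handwheel '[[[0,0,0,0,0,0]]]' >/dev/null; f
python3 - <<'E'
from h import *
snap('side','s4.png')
A=[cv2.resize(cv2.imread('pics/'+n)[170:206,205:235],None,fx=12,fy=12,interpolation=cv2.INTER_NEAREST) for n in('s2.png','s4.png')]
cv2.imwrite('pics/cmp.png',np.hstack(A))
E
```

```text
travel 71.5 lat 0.2 z 0.064 Fx -3.54 Fz 0.18
travel 71.5 lat 0.2 z 0.0641 Fx -2.67 Fz 1.28
```

View pics/cmp.png

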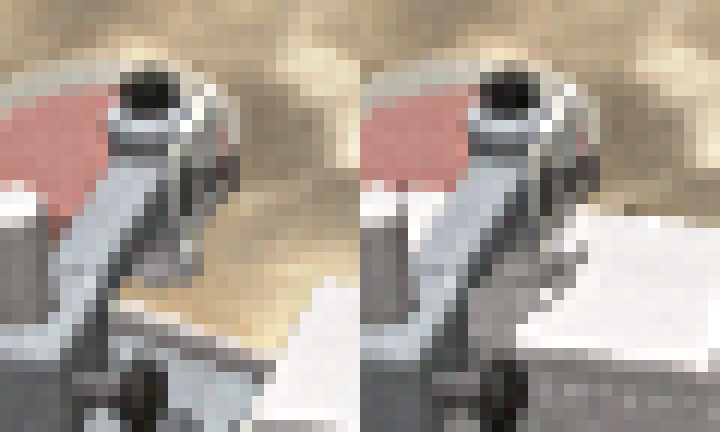

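```bash
python3 - <<'E'
from h import *
I={n:cv2.imread(f'pics/{n}.png').astype(int) for n in('s0','s2','s3','s4')}
for n in I:
    p=I[n][177:188,220:226];print(n);print(np.hstack([p[...,2]-p[...,1],np.full((11,1),-99),p.mean(2).astype(int)]))
for n in('s0','s3','s4'): print(n,np.abs(I[n]-I['s2']).max(2)[174:196,214:226])
E
```

```text
s0
[[  6   6   5  12  14  15 -99 180 164 228 159 128 126]
 [  2   5   2   6  11  14 -99 169 223 160 172 155 119]
 [ -3   4   2   6   7  15 -99 149 236 131 144 163 118]
 [  0   0  -3  11   7  12 -99 246 161 115 138 164 122]
 [  4   2   3  27   9  10 -99 157 120 116 124 158 116]
 [  2   2  -1  26  11  17 -99 131 121 124 131 111 117]
 [  0   2   0  10   9  13 -99  98 128 110  72  76 123]
 [ -1   0   1  15   6  18 -99  54  80  64  71  71 122]
 [  2   2   3   4   5  18 -99  51  89  70 102  83 133]
 [  4   0   1   3  14  17 -99  53  89 111 103 148 163]
 [  5   1   0  17  20  19 -99  52 113 114 146 156 156]]
s2
[[  8   8   1  15  16  18 -99 197 173 240 174 132 131]
 [ -2   3  -1   7  12  18 -99 182 240 176 190 166 129]
 [ -4   0   0   2  10  16 -99 159 248 144 154 172 129]
 [  0   3  -1  15  10  12 -99 254 180 122 146 173 129]
 [ -1   3   1  30   6  12 -99 172 127 128 132 173 129]
 [  1   2   2  26  15  17 -99 140 134 135 142 122 125]
 [  1   4   1  11   6  18 -99  97 135 118  82  84 131]
 [  2  -2   3  14   5  18 -99  61  82  73  64  84 129]
 [  2   5  -1   5   8  17 -99  58  99  71 112  8
[... 3749 characters left out ...]
  6   3   5   3   8   2   3   3   1]
 [  8   2   2   6   1   6   2   4   4  10   3   3]
 [  7   8   4   4   2   4   2   5   9  10   8   4]
 [  6   3   1   2   2   8   4   2  10   4   2   6]
 [  3   3   7   3   7   2   2   5  10   7  14  12]
 [  5   2   7   2   5   2   6   6  31  86  56  12]
 [  6   4   4  11   1  10   5  19  70 113 105 100]
 [  2   1   2   5   3   5  10  50 101 113 105 105]
 [  3   3   5   8   4   6   6  50 110  46 100 102]
 [  5   3   4   2   3   2   7   9  23  45 100 101]
 [  2   3   7   7   4   9   6  28  43  90  96  92]
 [  6  30  36   7   7  20  31  33  43 111 102  93]
 [ 37  47  41  41  28  39 100  29  98 105 102  90]
 [ 30  77  86  66  46  50  31 101 106  97  91  82]]
```

The pictures are nearly noise-free, and the pointer region (rows 174–186) hasn't changed at travel 71.5, so the foot isn't lifted yet. I'll keep pushing in small steps and use this image difference as the contact sensor.

```bash
. ./f.sh
cat > d.py <<'E'
from h import *
import sys
I=snap('side',sys.argv[1])[:,:,::-1].astype(int);A=cv2.imread('pics/s2.png').astype(int)
d=np.abs(I-A).max(2)[174:186,216:225];print('diff max',d.max(),'mean',d.mean().round(2)); print(d[d.max(1)>14] if d.max()>14 else '')
E
python3 -m handwheel '[[[0.002,-0.0005,0,0,0,0],[0.004,-0.001,0,0,0,0],[0.004,-0.001,0,0,0,0],[0.004,-0.001,0,0,0,0]]]' >/dev/null; f; python3 d.py s5.png;f
python3 -m handwheel '[[[0.002,-0.0005,0,0,0,0],[0.004,-0.001,0,0,0,0],[0.004,-0.001,0,0,0,0],[0.004,-0.001,0,0,0,0]]]' >/dev/null; f; python3 d.py s6.png;f
```

```text
travel 74.8 lat 0.1 z 0.0649 Fx -4.23 Fz 0.53
diff max 46 mean 6.45
[[35  7  6  4  1  2  7  6  2]
 [30  9  7  3  4 10  4  3  2]
 [ 8 10 18 29  2  6  4  6  7]
 [33 30  7  4  6  2  9  3  5]
 [ 4  2  3  2  2  5  5 46  9]
 [ 6  1  4  2  1  5  4 24  6]]
travel 74.8 lat 0.1 z 0.0649 Fx -3.48 Fz 0.38
travel 78.1 lat -0.0 z 0.0657 Fx -5.17 Fz -0.12
diff max 53 mean 8.31
[[35 32  5  3  2  1  5  1  3]
 [34 23  3  5  3  9  3  7  3]
 [ 6 11  9 48  1  4  1  5  5]
 [13 12 16 39  7  2  9  7  5]
 [31 28  4  7  2  2  7  5  8]
 [ 3  7  5  4  4  6  2 53  9]
 [ 3  5  1  7  2  4 12 39  5]
 [ 2  6  4  5  8  5 47  6  3]]
travel 78.1 lat -0.0 z 0.0657 Fx -5.59 Fz 0.01
```

```bash
. ./f.sh
python3 -m handwheel '[[[0.002,-0.0005,0,0,0,0],[0.004,-0.001,0,0,0,0],[0.005,-0.001,0,0,0,0],[0.005,-0.001,0,0,0,0],[0.005,-0.001,0,0,0,0]]]' >/dev/null; f; python3 d.py s7.png|head -1
python3 -m handwheel '[[[0.002,-0.0005,0,0,0,0],[0.004,-0.001,0,0,0,0],[0.005,-0.001,0,0,0,0],[0.005,-0.001,0,0,0,0],[0.005,-0.001,0,0,0,0]]]' >/dev/null; f; python3 d.py s8.png|head -1
```

```text
travel 81.7 lat -0.2 z 0.0666 Fx -7.98 Fz 1.5
diff max 77 mean 10.96
travel 85.5 lat -0.2 z 0.0675 Fx -10.23 Fz 3.07
diff max 87 mean 13.56
```

```bash
. ./f.sh
python3 -m handwheel '[[[0.002,-0.0005,0,0,0,0],[0.004,-0.001,0,0,0,0],[0.004,-0.001,0,0,0,0],[0.004,-0.001,0,0,0,0],[0.004,-0.001,0,0,0,0]]]' >/dev/null; f; python3 d.py s9.png|head -1
python3 -m handwheel '[[[0,0,0,0,0,0]]]' >/dev/null; f
python3 - <<'E'
from h import *
c=cv2.imread('pics/s9.png')
A=[cv2.resize(cv2.imread('pics/'+n)[165:201,205:235],None,fx=13,fy=13,interpolation=cv2.INTER_CUBIC) for n in('s2.png','s9.png')]
cv2.imwrite('pics/cmp2.png',np.hstack(A))
E
```

```text
travel 89.1 lat -0.3 z 0.0684 Fx -10.32 Fz 3.77
diff max 129 mean 18.86
travel 89.1 lat -0.3 z 0.0684 Fx -10.12 Fz 3.11
```

View pics/cmp2.png

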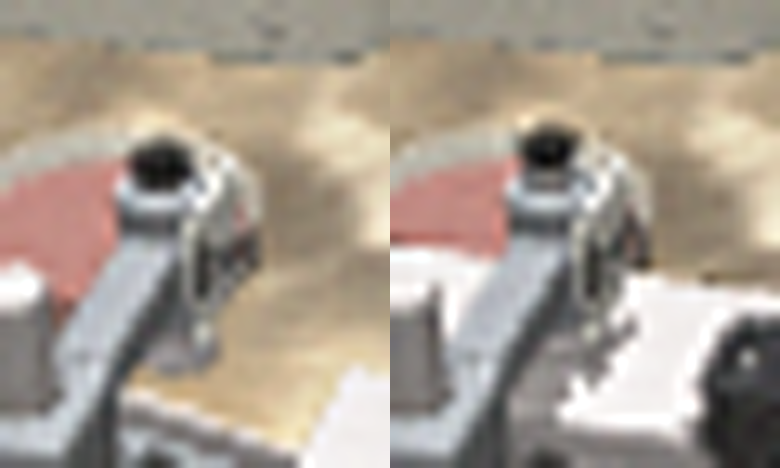

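The black cap on the gauge stem rose about 1.15 px, which is about 4.3 mm at 0.27 px/mm. That agrees with 16.5 mm of push after contact. I'm backing off and checking.

```bash
. ./f.sh
python3 -m handwheel '[[[-0.01,0,0,0,0,0],[-0.03,0,0,0,0,0],[-0.06,0,0,0,0,0],[-0.08,0,0,0,0,0],[-0.09,-0.03,0,0,0,0],[-0.09,-0.07,0,0,0,0],[-0.09,-0.1,0,0,0,0],[-0.09,-0.1,0,0,0,0],[-0.09,-0.1,0,0,0,0],[-0.09,-0.1,0,0,0,0]]]'; python3 d.py sA.png|head -1
python3 - <<'E'
from h import *
for n in('s2','s4','s5','s6','s7','s8','s9','sA'):
    g=255-cv2.imread(f'pics/{n}.png')[172:180,212:222].astype(float).mean(2);w=np.clip(g-175,0,None)
    print(n,(w.sum(1)@np.arange(8)/w.sum()).round(2),end=' ')
im=snap('top','tA.png');s=im
a=cv2.resize(im[110:240,180:280],None,fx=4,fy=4,interpolation=cv2.INTER_CUBIC);b=cv2.resize(cv2.imread('pics/sA.png')[160:250,180:300],(400,300),interpolation=cv2.INTER_CUBIC)
o=np.zeros((520,800,3),np.uint8);o[:,:400]=a[:,:,::-1];o[:300,400:]=b;cv2.imwrite('pics/fin.png',o)
E
```

```text
clock: 21.58
tool_pos: [0.4795, 0.0405, 0.1691]
eef_rot: [-0.701, 0.087, -0.089, 0.702]
contact_force: [-0.0, -0.5, -0.7]
opening: 0.006
diff max 128 mean 18.67
s2 5.46 s4 5.47 s5 5.26 s6 5.13 s7 4.79 s8 4.57 s9 4.25 sA 4.26
```

View pics/fin.png

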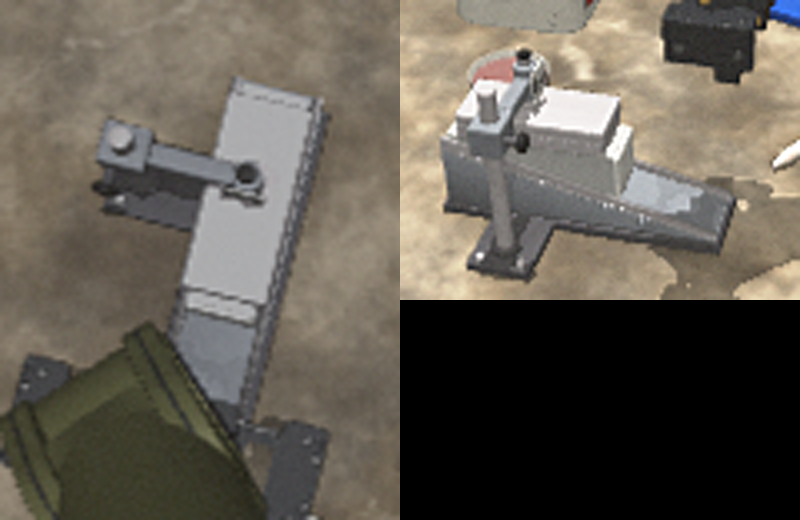

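```bash
python3 -c "
from plant import job;print(job.finish_job())"
```

```text
the job is handed in; nothing more can be done
None
```

I stacked both plates squarely on the wedge and pushed it about 89 mm up the ramp, which lifts the gauge foot an estimated 4.3–4.5 mm. The target is 4 mm, with 2–6 mm accepted. I then backed the tool clear and handed the job in at about 22 s of the 72 s; it gave no verdict.

- **Stack:** the last top and side pictures show both plates flat, lengthwise and centred on the wedge, and the wedge stayed put after I let go. In the view after placing, the top plate was within 1–2 px of its planned outline.
- **Foot lift:** first contact came at about 72 mm of push, and 17 mm more at 1 in 4 gives 4.3 mm. The rise of the gauge's cap in the side picture gives about 4.5 mm, and it read the same before and after backing off.
- **Check that disagreed:** the push force alone was unclear. It read 1–3 N before contact, where almost none was expected, so I used the side-picture comparison to decide contact. I could not read the pointer against the long mark directly, because the picture is too coarse.
- **Bystanders:** I never went near the squeeze bottle, petri dish or marker with the tool, but I did not measure them again at the end.

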